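# Load the sloping gluing desk with two organ-pipe blocks

## Task

Put each of the two wooden pipe blocks into the nest of its own shape on the sloping gluing desk, and press it down past the spring cheek until it sits fully home on the floor of the nest. Then let go, and leave the glue bottle, the glue pot and the brush where they are.

Things in the scene. Friction and masses are not known exactly. Their poses are not given: they have to be found in the camera images.
- block_t_mid (a point): Point half-way up (30 mm above the underside) in the pale T-shaped beech block, on its long middle line, half-way along its length. The block is 110 mm long (x), 60 mm high (z), with straight upright sides: a stem 42 mm wide (y) from x = -55 to +25 mm and a cross-head 72 mm wide from x = +25 to +55 mm. About 0.2 kg. It starts flat on the table.
- block_key_mid (a point): Point half-way up (30 mm above the underside) in the browner tongued block, on its long middle line, half-way along its length. The block is 130 mm long (x), 60 mm high (z), with straight upright sides: a body 42 mm wide (y) from x = -65 to +25 mm and a narrow tongue 22 mm wide from x = +25 to +65 mm. About 0.2 kg. It starts flat on the table.
- nest_t: Dark wooden nest, 150 x 116 mm, on the sloping desk, with a T-shaped white-floored pocket, its cross-head at the upper end (+x). Origin: middle of the pocket's floor; x up the slope along the pocket, y level, z out of the pocket, 30 degrees from vertical. 24 mm deep, 1.5 mm play all round. Home: block's underside on the floor, axes along the nest's, middle point at 0, 0, 30 mm.
- nest_key: Dark wooden nest, 160 x 116 mm, on the sloping desk, with the tongued block's white-floored pocket, its narrow tongue part at the upper end (+x). Origin: middle of the pocket's floor; x up the slope along the pocket, y level, z out of the pocket, 30 degrees from vertical. 24 mm deep, 1.5 mm play all round. Home: block's underside on the floor, axes along the nest's, middle point at 0, 0, 30 mm.
- nest_t_cheek (a joint): Travel (m, 0 = out, towards +y) of the steel spring cheek in the middle of the +y wall of the T-shaped nest, 30 mm long. It slopes 4.5 mm into the pocket, farthest 5 mm above the floor. A block set in by its weight alone stops on it about 8 mm short of home; pushed along -z with about 10 to 20 N it goes past, down to the floor, and the cheek holds it.
- nest_key_cheek (a joint): Travel (m, 0 = out, towards +y) of the steel spring cheek in the middle of the +y wall of the tongued nest, 30 mm long. It slopes 4.5 mm into the pocket, farthest 5 mm above the floor. A block set in by its weight alone stops on it about 8 mm short of home; pushed along -z with about 10 to 20 N it goes past, down to the floor, and the cheek holds it.
- desk: Fixed plywood gluing desk, board 210 x 330 mm, sloping 30 degrees: low on the robot's side, high (about 125 mm) on the far side. Origin on the table under the board's middle; x points to the high side. The two nests, 36 mm thick, are fixed on it side by side, 160 mm between centres, either one on the left.
- glue_bottle: White glue bottle with red cap, 54 mm across, 150 mm high, standing; origin at the middle of its base. To be left alone.
- glue_pot: Plain open steel glue pot, 100 mm across, 110 mm high, standing; origin at the middle of its base. To be left alone.
- brush: Glue brush lying on the table; origin under its middle, handle towards -x. To be left alone.
Mind the look-alikes: they are no part of the job. What is shaped like the part that bears block_t_mid but purple is not meant.

How it is judged:
At the end, for the whole second after the job is handed in: Each block rests, let go, in the nest of its own shape: its middle within 3 mm of the home point along and across the pocket and its underside within 2 mm of the nest's floor, not tipped by more than 0.05 rad nor turned by more than 0.06 rad, at rest (x of block_t_mid in the frame of nest_t between -0.003 and 0.003 m and y of block_t_mid in the frame of nest_t between -0.003 and 0.003 m and z of block_t_mid in the frame of nest_t between 0.028 and 0.032 m and angle between the z axis of block_t_mid and the z axis of nest_t, either way round below 0.05 rad and angle between the x axis of block_t_mid and the x axis of nest_t, either way round below 0.06 rad and linear speed of each of block_t, block_key below 0.01 m/s and x of block_key_mid in the frame of nest_key between -0.003 and 0.003 m and y of block_key_mid in the frame of nest_key between -0.003 and 0.003 m and z of block_key_mid in the frame of nest_key between 0.028 and 0.032 m and angle between the z axis of block_key_mid and the z axis of nest_key, either way round below 0.05 rad and angle between the x axis of block_key_mid and the x axis of nest_key, either way round below 0.06 rad); the robot touches nothing.
It fails at once if the glue bottle is pushed more than 30 mm or knocked over (distance of glue_bottle from where it was at the start of the episode above 0.03 m or angle between glue_bottle's own z axis and vertical above 0.5 rad).
It fails at once if the glue pot is pushed more than 30 mm or knocked over (distance of glue_pot from where it was at the start of the episode above 0.03 m or angle between glue_pot's own z axis and vertical above 0.5 rad).
It fails at once if the brush is pushed more than 30 mm (distance of brush from where it was at the start of the episode above 0.03 m).
It also fails if it takes over 72 s, if anything falls off the work surface, if the arm or the gripper's body presses on something with over 40 N, if the wrist force passes 120 N, or if a joint passes its speed limit or range.

## Robot

A 7-joint arm with a two-finger parallel gripper is mounted at the origin on the work surface. World frame = base frame: x ahead of the robot, y to its left, z up, the work surface at z = 0. Lengths are in m, angles in rad, forces in N, time in s.
With the tool pointing down it reaches from about 0.4 to 0.9 m from the base axis. Payload 5.6 kg.
Tool frame: the origin (TCP) lies midway between the tips of the shut fingers; the grasp point (between the pads) lies 19 mm behind it; y points along the fingers, z is the direction in which the jaws open and shut, and the axes are right-handed (so a half turn about y gives the same grasp; the last joint's range is limited). The gripper opens to 92 mm and grips with 3 to 60 N. Pads are 20 mm wide; open, the fingers measure 128 mm over their backs; the gripper's body (75 mm by 189 mm) begins 69 mm behind the grasp point.
Start: joints at [1.076, 0.468, -0.012, 1.603, 0.006, 1.071, -0.056], TCP at [0.284, -0.585, 0.191] pointing down, gripper open.
Joint ranges: [-2.53, 2.53], [-0.31, 2.02], [-1.57, 1.55], [0.28, 2.44], [-1.29, 4.43], [0.15, 1.84], [-2.92, 2.92]. Speed limits (rad/s): [2.57, 2.57, 3.14, 3.14, 3.14, 3.14, 3.14].

## Interface

Orientations are given as a 3x3 rotation matrix whose columns are the frame's x, y, z axes.
In Python, from station import env, effector, solver, viewer, workorder, search_frame, tip_of gives the robot as it stands. Calls block until the motion is done:
- env.reach(position, orientation): joint-space move of the TCP to a pose.
- env.movel(position, frame=None, rate=0.15): straight line of the TCP; frame=None keeps the orientation; rate is the mean speed in m/s.
- env.goto_joints(angles): joint-space move.
- effector.release() and effector.grasp(squeeze=None): open the fingers fully, or close them until they stop; squeeze is the grip in N (None keeps the last).
- env.pause(seconds).
- solver.inverse_kinematics(position, orientation): joint angles nearest the present ones, or None.
- env.sense(): the state.
- viewer.read_camera(name): name is "scene" or "side" or "wrist"; returns (picture, depth): 480x640x3 uint8, red, green, blue; 480x640 float32, m along the optical axis (not along the pixel's ray), 0 where there is no reading.
- viewer.camera_info(name): a dict with "intrinsics" (3x3 intrinsics, pixels), "dist_coeffs" ([k1, k2, p1, p2, k3] as OpenCV has them; the pictures are not rectified), "eye" and "rotation" of the camera in the world; the wrist camera has in their place "T_tool_cam" (4x4, takes a point from camera to tool coordinates, whose origin is the TCP and whose axes are the tool frame's). Camera axes: x right, y up, looking along -z (the intrinsics and any distortion apply to the point x, -y, -z); pixel columns grow to the right and rows downward; lengths in m; the calibration is good to about 2 mm. A picture is of the moment at which its call begins: read the wrist's pose just before it. camera_info takes no time and is no camera call.
A pose or a line that the arm cannot do raises env.PlanningError and nothing moves.
- workorder.finish_job(): hands the job in, once; it reports no verdict.
Trained networks look in the newest picture that a camera, given by its name, has taken for a name from the list of things; names that differ only in an ending like _2 or _b are one class to them, and where a whole thing is asked for, a point or a joint stands for the part that bears it (a point fixed in the world has none). Each returns a list of dicts, best first, with "score" (0 to 1); they miss things now and then, are a little off and sometimes report something else, mostly with a low value. They report only what shows in the picture. A call takes as long as a camera call. They do not tell look-alikes from the thing itself.
- search_frame(camera, name): "at" ([x, y, z] in m, in world coordinates, good to about 4 mm: the middle of the surface that is visible of it).
- tip_of(camera, name): "at" ([x, y, z] in m, in world coordinates, good to about 4 mm: a listed point, or the origin of a listed thing).
The state is a dict: "t": time; "joint_positions": joint angles; "joint_velocities": joint speeds; "tau": joint torques, N m; "ee_pos": TCP position; "tcp_rot": TCP orientation; "wrist_force": force on the tool from outside, world axes, zero at the start; "moment": the same for the moment, N m; "gripper_width": finger opening in m.
Only numpy, scipy, OpenCV 4.12 (cv2) and the standard library are available. Lean on these libraries where they do the work, as an engineer would, in place of code of your own. Each camera call takes 0.05 s, during which the arm holds its last target.

## Working session

There is one attempt and no reset: what is moved stays moved. The work goes in short steps, each a Python script; the robot and the scene stay as the last script left them, time stands still between calls to the robot, and variables do not carry over. Pictures are saved under pics/ and viewed, and the job is handed in when it is done.

```bash
ls; mkdir -p pics
python3 - <<'E'
from station import env, viewer
import cv2
s=env.sense(); print(s['t'],s['ee_pos'],s['tcp_rot'],s['gripper_width'])
for n in ['scene','side','wrist']:
    p,d=viewer.read_camera(n); cv2.imwrite(f'pics/{n}0.png',p[:,:,::-1])
    i=viewer.camera_info(n); print(n,{k:(v.tolist() if hasattr(v,'tolist') else v) for k,v in i.items()})
E
```

```text
pics
0.0 [ 0.28345765 -0.58424354  0.19044507] [[-8.99672908e-01 -8.79085199e-04  4.36563725e-01]
 [-4.36564593e-01  1.53636772e-03 -8.99671604e-01]
 [ 1.20165575e-04 -9.99998433e-01 -1.76600589e-03]] 0.09209022805402468
scene {'intrinsics': [[625.0918440616949, 0.0, 319.740735369702], [0.0, 625.0918440616949, 239.68409841852372], [0.0, 0.0, 1.0]], 'dist_coeffs': [0.05800477417971045, 0.0, 0.0, 0.0, 0.0], 'eye': [1.608945511794419, 0.5619183170235371, 1.0720267744391345], 'rotation': [[-0.476769827914692, -0.5487976688957675, 0.6866670589192163], [0.8790190130076165, -0.29408892293773276, 0.37528293350009934], [-0.0040132233068469175, 0.7825169800201757, 0.6226163104342783]]}
side {'intrinsics': [[550.6938361371535, 0.0, 326.9088356970728], [0.0, 550.6938361371535, 232.89567383419347], [0.0, 0.0, 1.0]], 'dist_coeffs': [-0.05502588406843688, 0.0, 0.0, 0.0, 0.0], 'eye': [0.08451666930894536, 0.8784117356426581, 1.1478670739393368], 'rotation': [[-0.9008319920219519, 0.3043798424635069, -0.30960399488968615], [-0.43397808474727767, -0.652346902525405, 0.6213747184466025], [-0.01283526816419521, 0.6941155741426643, 0.7197491407593014]]}
wrist {'intrinsics': [[408.2629584049855, 0.0, 316.45817639581196], [0.0, 408.2629584049855, 240.20146845937683], [0.0, 0.0, 1.0]], 'dist_coeffs': [0.01717716960837051, 0.0, 0.0, 0.0, 0.0], 'T_tool_cam': [[-0.00035603288215633593, -0.9682457879407805, -0.24999993475103352, -0.06905923737272189], [0.00027464085318073297, 0.24999984649128584, -0.9682458372369759, -0.19307888646938232], [0.9999998989064875, -0.0004133875514426181, 0.00017691168340382355, -9.594467758999858e-05], [0.0, 0.0, 0.0, 1.0]]}
```

View pics/scene0.png

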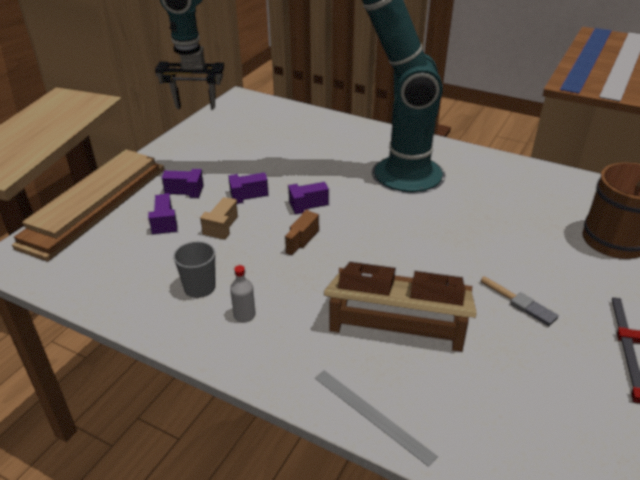

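View pics/side0.png

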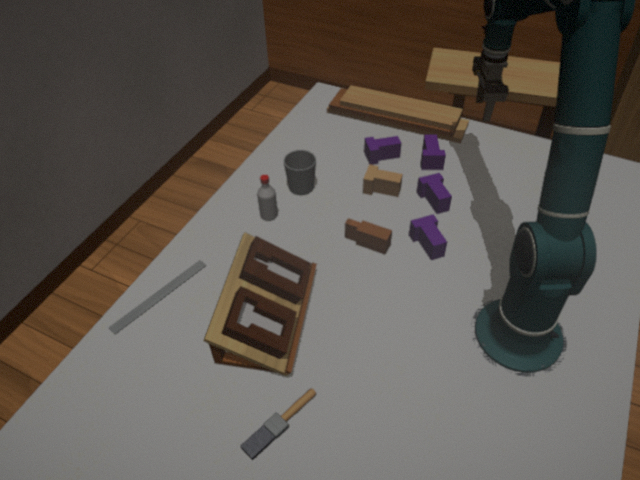

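Run:
```python
from station import env, viewer, search_frame, tip_of
for c in ['scene','side']:
    for n in ['block_t_mid','block_key_mid','nest_t','nest_key','desk','glue_bottle','glue_pot','brush']:
        print(c,n,[(round(r['score'],2),[round(float(v),3) for v in r['at']]) for r in tip_of(c,n)[:4]])
print(env.sense()['t'])
```

```text
scene block_t_mid [(0.84, [0.34, -0.376, 0.029]), (0.8, [0.505, -0.359, 0.032]), (0.71, [0.414, -0.563, 0.029]), (0.63, [0.562, -0.511, 0.032])]
scene block_key_mid [(0.75, [0.461, -0.129, 0.03])]
scene nest_t [(0.8, [0.554, 0.286, 0.082])]
scene nest_key [(0.92, [0.608, 0.138, 0.087])]
scene desk [(0.6, [0.582, 0.212, 0.001])]
scene glue_bottle [(0.83, [0.767, -0.109, 0.004])]
scene glue_pot [(0.86, [0.738, -0.259, -0.0])]
scene brush [(0.82, [0.418, 0.449, 0.003]), (0.54, [0.767, -0.107, 0.001])]
side block_t_mid [(0.98, [0.413, -0.566, 0.034]), (0.97, [0.501, -0.359, 0.03]), (0.81, [0.564, -0.516, 0.031]), (0.7, [0.299, -0.194, 0.028])]
side block_key_mid [(0.84, [0.458, -0.127, 0.034]), (0.62, [0.768, -0.105, 0.001])]
side nest_t [(0.56, [0.563, 0.29, 0.084])]
side nest_key [(0.67, [0.605, 0.136, 0.085])]
side desk []
side glue_bottle [(0.95, [0.769, -0.102, 0.002])]
side glue_pot [(0.87, [0.736, -0.26, -0.001])]
side brush [(0.85, [0.421, 0.45, -0.002])]
0.95
```

Of the five T-shaped pieces (scene pixels: purple at 183,182 / 163,213 / 248,187 / 308,196; pale at 220,217), only the pale one at (220,217) scene / (382,181) side fits: pale beech. The browner tongued block is at (302,232) scene / (368,235) side. I'll confirm both in a crop and get rough poses from depth.

```bash
cat > h.py <<'E'
import numpy as np, cv2
from station import env, effector, solver, viewer, workorder, search_frame, tip_of
from scipy.spatial.transform import Rotation as Rn
def T_tool():
    s=env.sense(); T=np.eye(4); T[:3,:3]=s['tcp_rot']; T[:3,3]=s['ee_pos']; return T
def shot(name,fn=None):
    T=T_tool(); p,d=viewer.read_camera(name); i=viewer.camera_info(name)
    if name=='wrist': C=T@np.array(i['T_tool_cam'])
    else:
        C=np.eye(4); C[:3,:3]=i['rotation']; C[:3,3]=i['eye']
    if fn: cv2.imwrite(f'pics/{fn}.png',p[:,:,::-1]); np.savez(f'pics/{fn}.npz',p=p,d=d,C=C,K=i['intrinsics'],D=i['dist_coeffs'])
    return p,d,C,np.array(i['intrinsics']),np.array(i['dist_coeffs'])
def load(fn):
    z=np.load(f'pics/{fn}.npz'); return z['p'],z['d'],z['C'],z['K'],z['D']
def cloud(d,C,K,D):
    v,u=np.mgrid[0:480,0:640]
    n=cv2.undistortPoints(np.stack([u.ravel(),v.ravel()],1).astype(np.float64)[:,None],K,D)[:,0]
    z=d.ravel()
    P=np.stack([n[:,0]*z,-n[:,1]*z,-z],1)@C[:3,:3].T+C[:3,3]
    return P.reshape(480,640,3)
def project(P,C,K,D):
    q=(np.asarray(P)-C[:3,3])@C[:3,:3]; q=q*[1,-1,-1]
    return cv2.projectPoints(q.reshape(-1,1,3),np.zeros(3),np.zeros(3),K,D)[0][:,0]
def ray(uv,C,K,D):
    n=cv2.undistortPoints(np.asarray(uv,float).reshape(-1,1,2),K,D)[:,0]
    return np.stack([n[:,0],-n[:,1],-np.ones(len(n))],1)@C[:3,:3].T
E
python3 - <<'E'
from h import *
p,d,C,K,D=shot('side','side1')
P=cloud(d,C,K,D)
cv2.imwrite('pics/crop1.png',cv2.resize(p[120:270,310:460,::-1],(600,600),interpolation=cv2.INTER_CUBIC))
ok=(d>0)
for nm,c in [('t',(0.502,-0.359)),('key',(0.46,-0.128))]:
    m=ok&(np.hypot(P[...,0]-c[0],P[...,1]-c[1])<0.09)&(P[...,2]>0.05)&(P[...,2]<0.07)
    q=P[m]; r=cv2.minAreaRect((q[:,:2]*1000).astype(np.float32)); print(nm,m.sum(),r, np.median(q[:,2]))
# desk/nest plane
m=ok&(np.hypot(P[...,0]-.58,P[...,1]-.21)<0.13)&(P[...,2]>0.04)
q=P[m]; 
from numpy.linalg import svd
best=None; rng=np.random.default_rng(0)
for k in range(500):
    a=q[rng.choice(len(q),3,False)]; n=np.cross(a[1]-a[0],a[2]-a[0]); n/=np.linalg.norm(n)+1e-12
    c=(np.abs((q-a[0])@n)<0.002).sum()
    if best is None or c>best[0]: best=(c,n*np.sign(n[2]),a[0])
print(best,len(q))
E
```

```text
t 478 ((505.50738525390625, -356.14324951171875), (111.64417266845703, 82.05010986328125), 5.737667560577393) 0.05980671057090625
key 553 ((461.46954345703125, -127.42574310302734), (49.5179557800293, 132.23719787597656), 89.38438415527344) 0.059414455680900424
(np.int64(1826), array([-0.48762383, -0.13622801,  0.86236009]), array([0.56921093, 0.33786068, 0.12564816])) 6211
```

View pics/crop1.png

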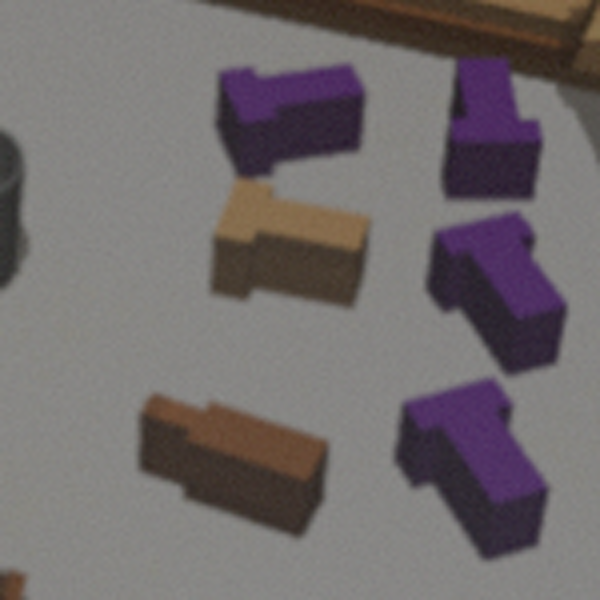

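The crop confirms it: the pale beech T (crop ~290,240) with its cross-head to the far side, and the brown tongued block (crop ~230,460). Next I check IK for pick, carry and placement with both half-turn choices.

```bash
cat >> h.py <<'E'
def Rz(a): return Rn.from_euler('z',a).as_matrix()
def tool_from_block(Rb,s):
    # tool y = -zb, tool z = s*yb
    y=-Rb[:,2]; z=s*Rb[:,1]; return np.stack([np.cross(y,z),y,z],1)
def nestR(psi,tilt=np.pi/6):
    x=np.array([np.cos(tilt)*np.cos(psi),np.cos(tilt)*np.sin(psi),np.sin(tilt)]); y=np.array([-np.sin(psi),np.cos(psi),0])
    return np.stack([x,y,np.cross(x,y)],1)
E
python3 - <<'E'
from h import *
N={'t':np.array([.558,.288,.083]),'key':np.array([.6065,.137,.086])}
B={'t':(np.array([.503,-.359,.03]),0.1),'key':(np.array([.460,-.128,.03]),0.)}
Rn_=nestR(np.radians(15.6))
for k in N:
  for s in (1,-1):
    Rp=tool_from_block(Rz(B[k][1]),s); Rq=tool_from_block(Rn_,s)
    for lab,p,R in [('look',B[k][0]+[0,0,.17],Rp),('pick',B[k][0]+[0,0,0],Rp),('abv',N[k]+Rn_@[0,0,.13],Rq),('home',N[k]+Rn_@[0,0,.027],Rq)]:
      j=solver.inverse_kinematics(p,R); print(k,s,lab,None if j is None else np.round(j,2))
E
```

```text
t 1 look [ 1.05  0.5  -0.66  1.64  0.33  1.11  1.97]
t 1 pick [ 1.    0.71 -0.6   1.76  0.52  0.84  1.83]
t 1 abv [ 0.14  0.19 -0.88  2.19  0.85  0.48  0.45]
t 1 home [-0.24  0.38 -0.46  2.17  1.25  0.36  0.07]
t -1 look [ 0.59  0.41 -0.03  1.68  0.01  1.06 -0.92]
t -1 pick [ 0.58  0.61 -0.02  1.79  0.02  0.74 -0.92]
t -1 abv [-1.1   0.08  0.44  2.25  0.47  0.36 -2.37]
t -1 home [-1.36  0.44  0.88  2.24 -1.04  0.19 -0.93]
key 1 look [ 0.84  0.25 -0.72  1.97  0.19  1.    1.59]
key 1 pick [ 0.69  0.52 -0.59  2.1   0.47  0.66  1.35]
key 1 abv [ 0.52  0.14 -0.83  2.21  0.35  0.32  1.26]
key 1 home [ 0.13  0.36 -0.47  2.19  1.03  0.18  0.6 ]
key -1 look [ 0.41  0.18 -0.23  1.99  0.05  0.98 -1.42]
key -1 pick [ 0.33  0.44 -0.16  2.12  0.12  0.59 -1.48]
key -1 abv [ 0.15  0.09 -0.44  2.23  0.15  0.31 -1.71]
key -1 home [-0.64  0.32  0.42  2.24 -1.03  0.15 -0.58]
```

```bash
cat >> h.py <<'E'
from scipy.optimize import least_squares
TPOLY=np.array([[-55,-21],[25,-21],[25,-36],[55,-36],[55,36],[25,36],[25,21],[-55,21]],float)/1000
KPOLY=np.array([[-65,-21],[25,-21],[25,-11],[65,-11],[65,11],[25,11],[25,21],[-65,21]],float)/1000
def fit_poly(pts,poly,x0,grow=0.0,loss='soft_l1'):
    """pts (N,2) outline points -> pose (x,y,psi) of poly; grow free offset of the outline"""
    c=(poly*1e4).astype(np.float32)[:,None]
    def sd(q): return np.array([cv2.pointPolygonTest(c,(float(a*1e4),float(b*1e4)),True) for a,b in q])/1e4
    def f(v):
        R=Rz(v[2])[:2,:2]; return (sd((pts-v[:2])@R)+v[3])*1000
    r=least_squares(f,[*x0,0.0],loss=loss,f_scale=1.0,x_scale=[.01,.01,.1,.001])
    return r.x, np.sqrt(np.mean(f(r.x)**2))
def contour(mask):
    cs,_=cv2.findContours(mask.astype(np.uint8),cv2.RETR_EXTERNAL,cv2.CHAIN_APPROX_NONE)
    return max(cs,key=cv2.contourArea)[:,0].astype(float)
def onplane(uv,C,K,D,p0,n):
    r=ray(uv,C,K,D); o=C[:3,3]; t=((p0-o)@n)/(r@n); return o+r*t[:,None]
def fit_block(S,poly,guess,psi,H=0.06,fn=None):
    p,d,C,K,D=S; P=cloud(d,C,K,D)
    m=(d>0)&(np.abs(P[...,2]-H)<0.012)&(np.hypot(P[...,0]-guess[0],P[...,1]-guess[1])<0.085)
    hsv=cv2.cvtColor(p,cv2.COLOR_RGB2HSV); m&=(hsv[...,0]<30)&(hsv[...,1]>50)
    m=cv2.morphologyEx(m.astype(np.uint8),cv2.MORPH_OPEN,np.ones((3,3)))
    uv=contour(m); q=onplane(uv,C,K,D,np.array([0,0,H]),np.array([0,0,1.]))[:,:2]
    v,e=fit_poly(q,poly,[guess[0],guess[1],psi])
    if fn:
        im=p[:,:,::-1].copy(); w=poly@Rz(v[2])[:2,:2].T+v[:2]; uvp=project(np.c_[w,np.full(len(w),H)],C,K,D)
        cv2.polylines(im,[np.round(uvp).astype(int)],True,(0,255,0),1); cv2.imwrite(f'pics/{fn}.png',im)
    return v,e,np.median(P[...,2][m>0])
E
python3 - <<'E'
from h import *
R=tool_from_block(Rz(0.1),1)
env.reach([.503,-.359,.20],R)
S=shot('wrist','wt')
print(env.sense()['t'],T_tool()[:3,3])
print(fit_block(S,TPOLY,(.503,-.359),0.1,fn='wt_fit'))
E
```

```text
2.8083 [ 0.50251982 -0.35971021  0.19985326]
(array([ 5.01617391e-01, -3.57881243e-01,  1.34789256e-01, -3.90856485e-04]), np.float64(0.7045539588099802), np.float64(0.059815594211250045))
```

View pics/wt_fit.png

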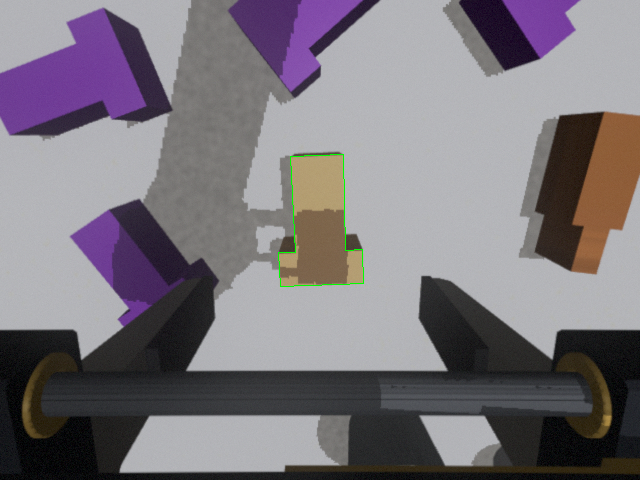

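The wrist view shows the beech T at (320,225), with the fit outline on its edges. Now I measure both nests with the empty gripper before picking.

Run:
```python
from h import *
Rn_=nestR(np.radians(15.6)); R=tool_from_block(Rn_,1)
N={'key':np.array([.6065,.137,.086]),'t':np.array([.558,.288,.083])}
for k in N:
    p=N[k]+Rn_@[0.0,0,.15]
    try: env.reach(p,R)
    except env.PlanningError as e: print('fail',e); p=N[k]+Rn_@[0,0,.11]; env.reach(p,R)
    s=env.sense(); print(k,s['t'],s['ee_pos']-p,np.round(s['joint_positions'],2))
    shot('wrist','wn_'+k)
```

```text
key 4.525 [ 0.00075851 -0.00093073  0.00024548] [ 0.86  0.15 -1.17  2.2   0.39  0.38  1.24]
t 5.3 [ 0.00029241 -0.00081194 -0.00031688] [ 0.27  0.16 -1.02  2.18  0.77  0.51  0.52]
```

View pics/wn_t.png

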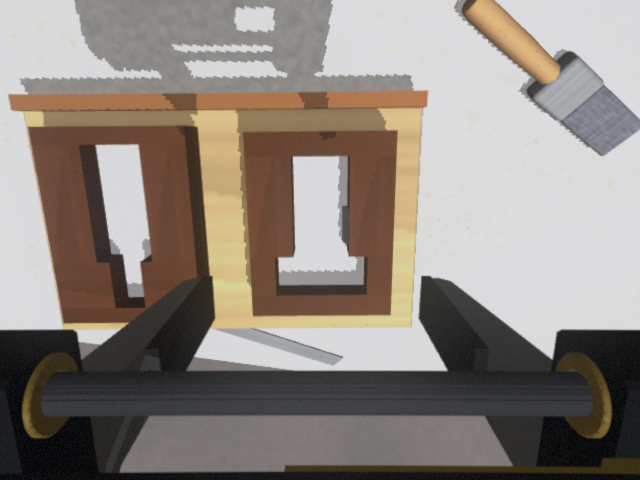

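View pics/wn_key.png

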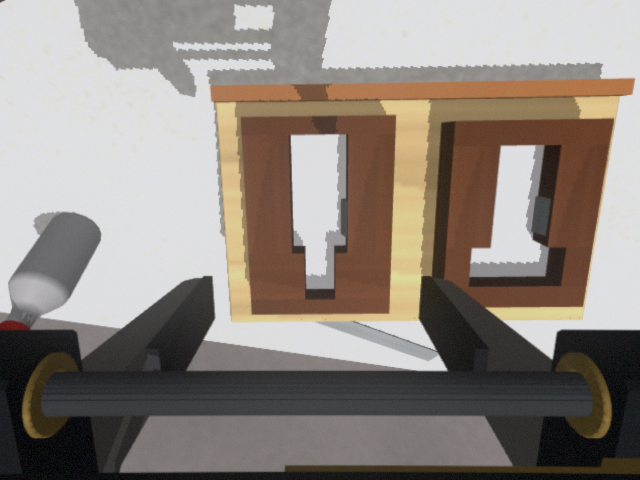

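```bash
cat >> h.py <<'E'
def grow(poly,g):
    # offset rectilinear CCW polygon outward by g
    n=len(poly); out=[]
    for i in range(n):
        a,b,c=poly[i-1],poly[i],poly[(i+1)%n]
        e1=(b-a)/np.linalg.norm(b-a); e2=(c-b)/np.linalg.norm(c-b)
        n1=np.array([e1[1],-e1[0]]); n2=np.array([e2[1],-e2[0]])
        out.append(b+g*(n1+n2))
    return np.array(out)
def fit_nest(S,poly,L,guess,psi=np.radians(15.6),fn=None):
    p,d,C,K,D=S; P=cloud(d,C,K,D); R0=nestR(psi)
    q=(P-guess)@R0
    m=(d>0)&(np.abs(q[...,0])<L/2+.006)&(np.abs(q[...,1])<.064)&(np.abs(q[...,2]-.024)<.006)
    X=P[m]; 
    for _ in range(5):
        c=X.mean(0); n=np.linalg.svd(X-c,full_matrices=False)[2][2]; n*=np.sign(n[2]); X=P[m]; X=X[np.abs((X-c)@n)<.002]
    m=(d>0)&(np.abs((P-c)@n)<.004)&(np.abs(q[...,0])<L/2+.008)&(np.abs(q[...,1])<.068)
    mm=cv2.morphologyEx(m.astype(np.uint8),cv2.MORPH_OPEN,np.ones((3,3)))
    # nest frame axes from normal
    ps=np.arctan2(-n[1],-n[0]); tilt=np.arccos(n[2]); R=nestR(ps,tilt)
    o=guess+ n*((c-guess)@n)
    cs,h=cv2.findContours(mm,cv2.RETR_CCOMP,cv2.CHAIN_APPROX_NONE)
    outer=max([c_ for c_,hh in zip(cs,h[0]) if hh[3]<0],key=cv2.contourArea)[:,0].astype(float)
    holes=[c_ for c_,hh in zip(cs,h[0]) if hh[3]>=0]; hole=max(holes,key=cv2.contourArea)[:,0].astype(float)
    f=lambda uv:((onplane(uv,C,K,D,o,n)-o)@R)[:,:2]
    rect=np.array([[-L/2,-.058],[L/2,-.058],[L/2,.058],[-L/2,.058]])
    vo,eo=fit_poly(f(outer),rect,[0,0,0]); vh,eh=fit_poly(f(hole),grow(poly,.0015),[0,0,0])
    w=lambda v: o+R@np.array([v[0],v[1],-.024])
    if fn:
        im=p[:,:,::-1].copy()
        for v,pl,col in [(vo,rect,(0,255,255)),(vh,grow(poly,.0015),(0,255,0))]:
            w3=o+np.c_[pl@Rz(v[2])[:2,:2].T+v[:2],np.zeros(len(pl))]@R.T
            cv2.polylines(im,[np.round(project(w3,C,K,D)).astype(int)],True,col,1)
        cv2.imwrite(f'pics/{fn}.png',im)
    return dict(psi=np.degrees(ps),tilt=np.degrees(tilt),outer=w(vo),hole=w(vh),vo=vo,vh=vh,e=(eo,eh))
NG={'key':np.array([.6065,.137,.086]),'t':np.array([.558,.288,.083])}
PO={'t':TPOLY,'key':KPOLY}; LL={'t':.150,'key':.160}
E
python3 - <<'E'
from h import *
np.set_printoptions(precision=4,suppress=True)
for k,im in [('key','wn_key'),('key','wn_t'),('t','wn_t'),('t','wn_key')]:
    print(k,im,fit_nest(load(im),PO[k],LL[k],NG[k],fn=f'fit_{k}_{im}'))
E
```

```text
key wn_key {'psi': np.float64(16.330737138575188), 'tilt': np.float64(30.006689988759252), 'outer': array([0.6019, 0.1367, 0.0852]), 'hole': array([0.6016, 0.1366, 0.085 ]), 'vo': array([-0.0043,  0.001 , -0.0011, -0.0004]), 'vh': array([-0.0047,  0.001 , -0.0023,  0.0001]), 'e': (np.float64(0.40768155252708516), np.float64(0.43445769878097706))}
key wn_t {'psi': np.float64(16.345437035317165), 'tilt': np.float64(30.01412963852814), 'outer': array([0.6017, 0.1371, 0.085 ]), 'hole': array([0.6012, 0.1374, 0.0848]), 'vo': array([-0.0045,  0.0015, -0.0036, -0.0002]), 'vh': array([-0.005 ,  0.0019, -0.0028, -0.0006]), 'e': (np.float64(4.976668134757352), np.float64(0.47625265589505894))}
t wn_t {'psi': np.float64(16.334219253853384), 'tilt': np.float64(29.99165489797107), 'outer': array([0.5572, 0.2904, 0.0853]), 'hole': array([0.5567, 0.2902, 0.085 ]), 'vo': array([ 0.0011,  0.0025, -0.0004, -0.0005]), 'vh': array([ 0.0004,  0.0025, -0.0002, -0.0001]), 'e': (np.float64(0.4029219991454563), np.float64(0.3701477137955655))}
t wn_key {'psi': np.float64(16.285945166121127), 'tilt': np.float64(30.003853204715572), 'outer': array([0.5571, 0.2897, 0.0852]), 'hole': array([0.5568, 0.2891, 0.0849]), 'vo': array([ 0.0007,  0.0019,  0.0019, -0.0001]), 'vh': array([ 0.0003,  0.0014, -0.0046, -0.0006]), 'e': (np.float64(2.400228291194588), np.float64(0.5442351882152737))}
```

```bash
python3 -c "
import cv2,numpy as np
a=cv2.imread('pics/fit_key_wn_key.png')[80:330,200:440];b=cv2.imread('pics/fit_t_wn_t.png')[80:330,200:440]
cv2.imwrite('pics/fits.png',cv2.resize(np.hstack([a,b]),(800,417)))"
```

```text
(no output)
```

View pics/fits.png

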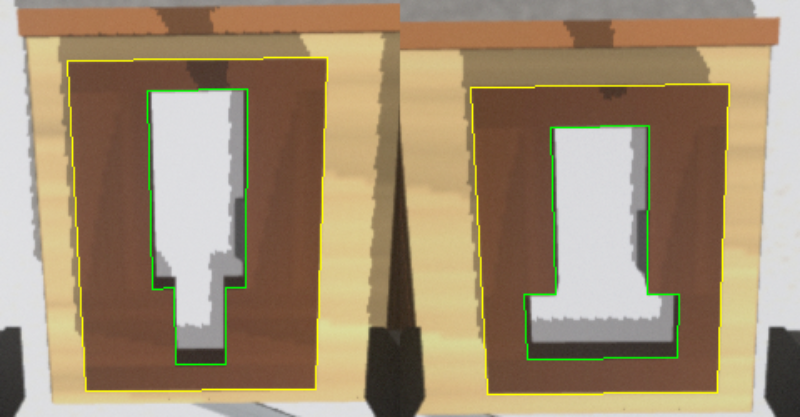

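The outlines (yellow nest body, green pocket mouth) lie on the edges at sub-mm residual, and the measured centre distance is 160.0 mm. Picking the T block.

```bash
cat >> h.py <<'E'
PSI=np.radians(16.27); RN=nestR(PSI)
NO={'t':np.array([.5569,.2903,.0851]),'key':np.array([.6017,.1367,.0851])}
def st(lab=''):
    s=env.sense(); print(lab,'t=%.2f'%s['t'],'p',np.round(s['ee_pos'],4),'F',np.round(s['wrist_force'],1),'w %.4f'%s['gripper_width']); return s
def goL(p,frame=None,rate=.15):
    env.movel(p,frame,rate)
def settle(p,n=2,rate=.03):
    # correct steady-state error
    cmd=np.array(p,float)
    for _ in range(n):
        e=np.array(p)-env.sense()['ee_pos']; cmd=cmd+e; env.movel(cmd,None,rate)
    return np.array(p)-env.sense()['ee_pos']
E
python3 - <<'E'
from h import *
psi=.1348; c=np.array([.5016,-.3579,0]); R=tool_from_block(Rz(psi),1); b=c+Rz(psi)@[.002,0,0]
env.reach(b+[0,0,.13],R); st('above')
env.movel(b+[0,0,.027],R,.15); 
print(settle(b+[0,0,.027],1)); st('down')
effector.grasp(50); st('closed')
env.movel(b+[0,0,.18],R,.2); st('lift')
shot('wrist','held_t')
E
```

```text
above t=7.58 p [ 0.5043 -0.3564  0.1303] F [-0.2  0.9  0.4] w 0.0920
[ 4.98414138e-04  3.15053416e-04 -8.90826857e-05]
down t=8.67 p [ 0.5031 -0.3579  0.0271] F [ 0.  -0.3  0.5] w 0.0923
closed t=9.48 p [ 0.5028 -0.3575  0.0262] F [ 0.2 -0.3 -0.2] w 0.0412
lift t=10.40 p [ 0.5026 -0.3573  0.1787] F [-0.3  0.  -2.8] w 0.0416
```

View pics/held_t.png

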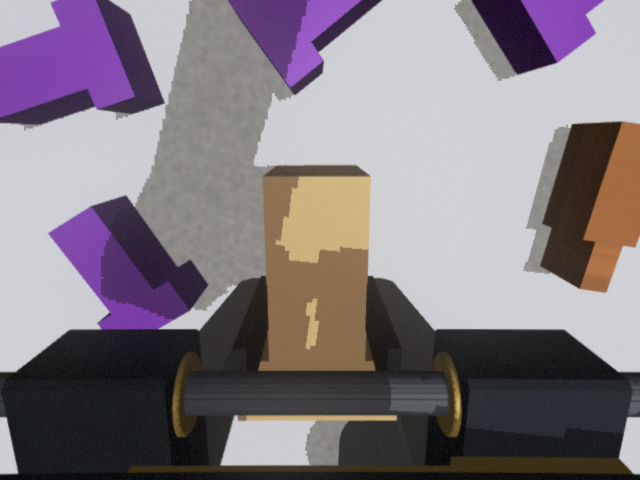

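The T is held squarely; its stem-end top edge is at row ~177, columns 264–370. Measuring the in-hand offset from this.

```bash
cat >> h.py <<'E'
def inhand(S,xback,rows=(120,340),cols=(275,360)):
    """tool-frame pose of held block from back top edge and depth"""
    p,d,C,K,D=S; T=C@np.linalg.inv(np.array(viewer.camera_info('wrist')['T_tool_cam']))
    P=(cloud(d,C,K,D)-T[:3,3])@T[:3,:3]
    m=np.zeros(d.shape,bool); m[rows[0]:rows[1],cols[0]:cols[1]]=True
    m&=(d>0)&(np.abs(P[...,1]+.033)<.012)
    X=P[m]; A=np.c_[X[:,0],X[:,2],np.ones(len(X))]; co=None; w=np.ones(len(X),bool)
    for _ in range(5):
        co=np.linalg.lstsq(A[w],X[w,1],rcond=None)[0]; w=np.abs(A@co-X[:,1])<.0015
    mm=np.zeros(d.shape,bool); full=(d>0)&(np.abs(P[...,0]*co[0]+P[...,2]*co[1]+co[2]-P[...,1])<.003)
    full[rows[1]:]=False
    xs=[];zs=[];E=[]
    for u in range(*cols):
        r=np.where(full[:,u])[0]
        if len(r): xs.append(P[r.min(),u,0]); zs.append(P[r.min(),u,2])
    xs=np.array(xs);zs=np.array(zs); g=np.abs(xs-np.median(xs))<.003
    k=np.polyfit(zs[g],xs[g],1)
    L=[];Rr=[]
    for v in range(200,260):
        c=np.where(full[v])[0]
        if len(c)>20: L.append(P[v,c.min(),2]); Rr.append(P[v,c.max(),2])
    print('plane slope x,z (rad) & top y',np.round(co,4),' back edge tool x med %.4f'%np.median(xs),'skew %.4f'%k[0],'=> block mid tool x %.4f'%(np.median(xs)-xback),'sides z',np.round([np.median(L),np.median(Rr)],4))
E
python3 - <<'E'
from h import *
inhand(load('held_t'),-.055,rows=(120,300))
S=st()
E
```

```text
plane slope x,z (rad) & top y [ 0.0002  0.0016 -0.0337]  back edge tool x med -0.0556 skew -0.0011 => block mid tool x -0.0006 sides z [-0.021   0.0206]
 t=10.45 p [ 0.5025 -0.3572  0.1783] F [-0.   0.2 -2.5] w 0.0413
```

```bash
cat >> h.py <<'E'
def tcp_goal(k,mx,uy,h,dx=0,dy=0): return NO[k]+RN@np.array([-mx+dx,dy,uy+h])
def inn(k,mx,uy):
    s=env.sense(); v=(s['ee_pos']-NO[k])@RN; F=s['wrist_force']@RN
    return np.array([v[0]+mx,v[1],v[2]-uy]),F,s
E
python3 - <<'E'
from h import *
k='t';mx=-.0008;uy=.0263; R=tool_from_block(RN,1)
p=tcp_goal(k,mx,uy,.075)
for f in (.075,.03,.0): print(solver.inverse_kinematics(tcp_goal(k,mx,uy,f),R))
env.reach(p,R); v,F,s=inn(k,mx,uy); print('abv',s['t'],np.round(v,4),np.round(F,1))
p=tcp_goal(k,mx,uy,.030); env.movel(p,R,.1); print(settle(p,2)); v,F,s=inn(k,mx,uy); print('pre',s['t'],np.round(v,4),np.round(F,1), np.round((s['tcp_rot'].T@R),4).tolist())
shot('wrist','pre_t'); shot('side','pre_t_side')
E
```

```text
[-0.45538242  0.16891575 -0.23340157  2.21098504  0.7160514   0.35632558
  0.55300873]
[-0.32348132  0.28930668 -0.36976162  2.18835893  1.01928531  0.33591297
  0.28137046]
[-0.48274912  0.33972391 -0.1796229   2.18284693  1.09090147  0.26377165
  0.20090263]
abv 12.6917 [ 0.0003 -0.0009  0.0748] [-0.3 -0.8 -2.2]
[0.00014808 0.0001543  0.00056813]
pre 13.7917 [-0.0004 -0.0001  0.0296] [-1.5 -0.1 -2.1] [[1.0, -0.0002, -0.0], [0.0002, 1.0, -0.0], [0.0, 0.0, 1.0]]
```

View pics/pre_t.png

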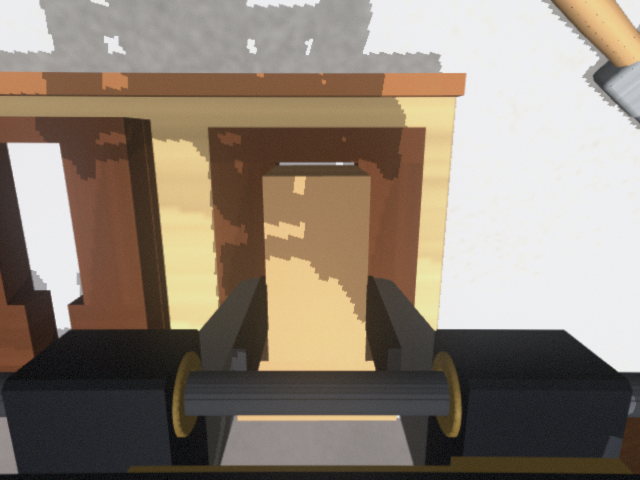

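View pics/pre_t_side.png

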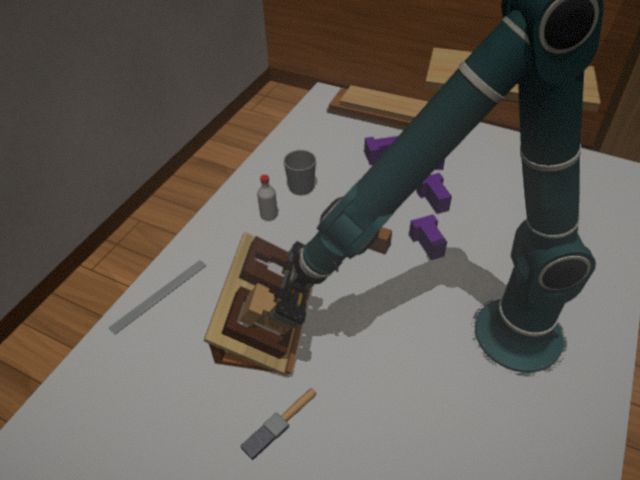

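The block hangs centred over the pocket (pocket end showing at row ~163, columns 277–357). Descending in guarded steps.

```bash
cat >> h.py <<'E'
def descend(k,mx,uy,hs,lim=35,lat=12,rate=.03,dx=0,dy=0,ref=np.array([0,0,-2.2])):
    R=None; out=None
    for h in hs:
        env.movel(tcp_goal(k,mx,uy,h,dx,dy),None,rate)
        v,F,s=inn(k,mx,uy); F=F-ref; print('h %.4f'%h,'t %.2f'%s['t'],'pos',np.round(v*1000,2),'F',np.round(F,1)); out=(v,F)
        if F[2]>lim or np.hypot(F[0],F[1])>lat: print('STOP'); break
    return out
E
python3 - <<'E'
from h import *
k='t';mx=-.0008;uy=.0263
descend(k,mx,uy,[.026,.023,.020,.017,.014,.011,.009],lim=12,lat=9)
E
```

```text
h 0.0260 t 14.16 pos [-0.15 -0.05 25.75] F [-0.6 -0.3  0.9]
h 0.0230 t 14.41 pos [-1.900e-01 -2.000e-02  2.279e+01] F [-0.9 -0.2 -0.3]
h 0.0200 t 14.66 pos [-0.13 -0.04 19.82] F [0.1 0.1 0.3]
h 0.0170 t 14.91 pos [-0.12 -0.05 16.83] F [-1.4 -0.1  0.5]
h 0.0140 t 15.16 pos [-0.16 -0.06 13.82] F [-1.2  0.   0.7]
h 0.0110 t 15.41 pos [-0.06 -0.81 10.77] F [-0.8 -2.1 -0.1]
h 0.0090 t 15.66 pos [-0.02 -0.91  8.87] F [-0.1 -3.2  0.5]
```

Inside the pocket, and the cheek is engaging. Pressing on.

Run:
```python
from h import *
k='t';mx=-.0008;uy=.0263
descend(k,mx,uy,[.007,.005,.003,.0015,0,-.001,-.002,-.003,-.004],lim=22,lat=30,dy=-.0005)
st()
```

```text
h 0.0070 t 15.91 pos [ 0.01 -0.94  6.88] F [-0.9 -3.5  1.3]
h 0.0050 t 16.16 pos [ 0.01 -0.76  4.88] F [-0.5 -4.   1.6]
h 0.0030 t 16.41 pos [-0.1  -0.71  2.8 ] F [-0.8 -4.5  0.7]
h 0.0015 t 16.66 pos [-0.15 -0.64  1.34] F [-0.2 -3.2 -0. ]
h 0.0000 t 16.91 pos [-0.13 -0.57 -0.12] F [-0.6 -3.7 -0.4]
h -0.0010 t 17.16 pos [-0.08 -0.6  -0.59] F [-2.2 -4.9  8. ]
h -0.0020 t 17.41 pos [-0.05 -0.64 -0.66] F [-5.  -6.4 24.1]
STOP
 t=17.41 p [0.5454 0.2863 0.1077] F [-12.9 -10.4  16.5] w 0.0412
```

Hard floor contact (24 N) at the expected depth. Releasing and checking.

```bash
cat >> h.py <<'E'
def check_top(S,k,fn=None):
    """pose of block top outline in the nest frame"""
    p,d,C,K,D=S; P=cloud(d,C,K,D); q=(P-NO[k])@RN
    m=(d>0)&(np.abs(q[...,2]-.060)<.015)&(np.abs(q[...,0])<.08)&(np.abs(q[...,1])<.045)
    X=q[m]; A=np.c_[X[:,:2],np.ones(len(X))]; w=np.abs(X[:,2]-np.median(X[:,2]))<.004
    for _ in range(5): co=np.linalg.lstsq(A[w],X[w,2],rcond=None)[0]; w=np.abs(A@co-X[:,2])<.0015
    f=m&(np.abs(q[...,0]*co[0]+q[...,1]*co[1]+co[2]-q[...,2])<.003)
    f=cv2.morphologyEx(f.astype(np.uint8),cv2.MORPH_OPEN,np.ones((3,3)))
    uv=contour(f); o=NO[k]+RN[:,2]*co[2]
    g=((onplane(uv,C,K,D,o,RN[:,2])-NO[k])@RN)[:,:2]
    v,e=fit_poly(g,PO[k],[0,0,0])
    print(k,'slopes',np.round(co[:2],4),'top z %.4f'%co[2],'mid z %.4f'%(co[2]-.03),'x,y,psi,grow',np.round(v,4),'rms mm %.2f'%e)
E
python3 - <<'E'
from h import *
k='t';mx=-.0008;uy=.0263
effector.release(); st('open')
env.movel(tcp_goal(k,mx,uy,.08),None,.15); st('up')
env.movel(tcp_goal(k,mx,uy,.125),None,.15); st('up')
S=shot('wrist','after_t'); check_top(S,k)
E
```

```text
open t=18.27 p [0.546  0.2866 0.1065] F [ 0.3 -0.   0. ] w 0.0920
up t=18.97 p [0.5067 0.2752 0.1774] F [ 0.4 -0.1 -0.4] w 0.0921
up t=19.42 p [0.4852 0.2691 0.2159] F [ 0.6 -0.6 -0.6] w 0.0914
t slopes [-0.0002 -0.0003] top z 0.0600 mid z 0.0300 x,y,psi,grow [-0.     -0.0016 -0.0003 -0.0004] rms mm 0.34
```

View pics/after_t.png

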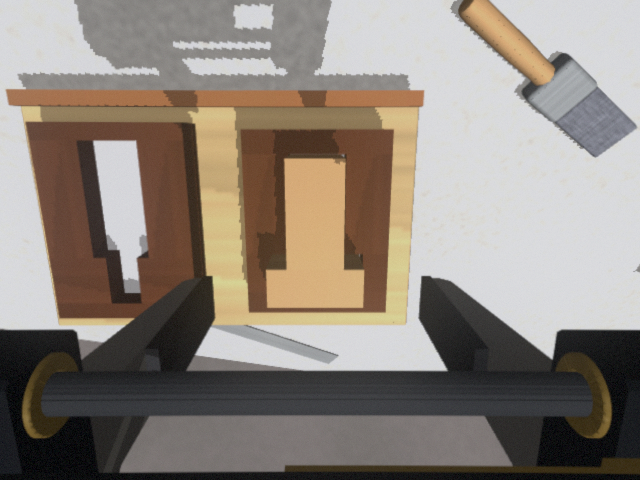

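T is home (mid z 30.0 mm, x 0.0, y −1.6 mm against the wall, tilt ≈ 0). Now the tongued block.

Run:
```python
from h import *
R=tool_from_block(Rz(0),1)
env.reach([.455,-.128,.20],R)
S=shot('wrist','wk'); v,e,z=fit_block(S,KPOLY,(.460,-.128),0.0,fn='wk_fit'); print(env.sense()['t'],v,e,z)
print(solver.inverse_kinematics([v[0],v[1],.027],tool_from_block(Rz(v[2]),1)))
```

```text
20.975 [ 0.45838145 -0.12788008 -0.01800258 -0.00051138] 0.4117180229234058 0.05983238369457328
[ 0.13886118  0.43504283  0.07486378  2.1399659  -0.05859021  0.56843381
  1.8089608 ]
```

View pics/wk_fit.png

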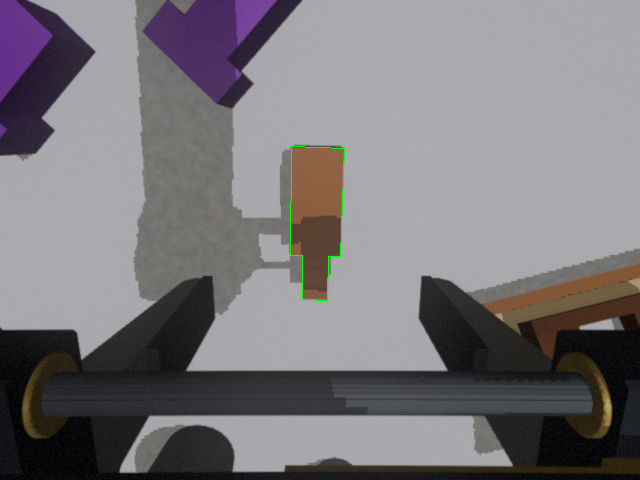

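The fit outline sits on the brown tongued block (290–345, 146–300). Picking it.

Run:
```python
from h import *
psi=-.018; c=np.array([.4584,-.1279,0]); R=tool_from_block(Rz(psi),1); b=c+Rz(psi)@[-.005,0,0]
env.reach(b+[0,0,.10],R)
env.movel(b+[0,0,.027],R,.12); print(settle(b+[0,0,.027],1)); st('down')
effector.grasp(50); st('closed')
env.movel(b+[0,0,.18],R,.2); st('lift')
S=shot('wrist','held_k'); inhand(S,-.065,rows=(100,300))
k='key'
for h in (.075,.03,0): print(solver.inverse_kinematics(tcp_goal(k,.005,.0265,h),tool_from_block(RN,1)))
```

```text
[ 0.00061864 -0.00015636  0.00036315]
down t=22.47 p [ 0.4528 -0.1277  0.0266] F [-0.6 -0.8 -0.9] w 0.0921
closed t=23.28 p [ 0.4524 -0.1275  0.026 ] F [ 0.1 -1.  -0.6] w 0.0413
lift t=24.20 p [ 0.4525 -0.1276  0.179 ] F [-0.8 -0.3 -0.9] w 0.0411
plane slope x,z (rad) & top y [ 0.0006 -0.0017 -0.0338]  back edge tool x med -0.0588 skew -0.0007 => block mid tool x 0.0062 sides z [-0.0211  0.0204]
[-0.14887989  0.12910157 -0.13294296  2.26451515  0.05881043  0.22583422
  1.52481154]
[-0.66325684  0.23738535  0.43860042  2.27864495 -0.74548971  0.16376744
  2.30134393]
[ 0.13774066  0.35325518 -0.47041372  2.21465347  1.08075693  0.16781759
  0.55496784]
```

View pics/held_k.png

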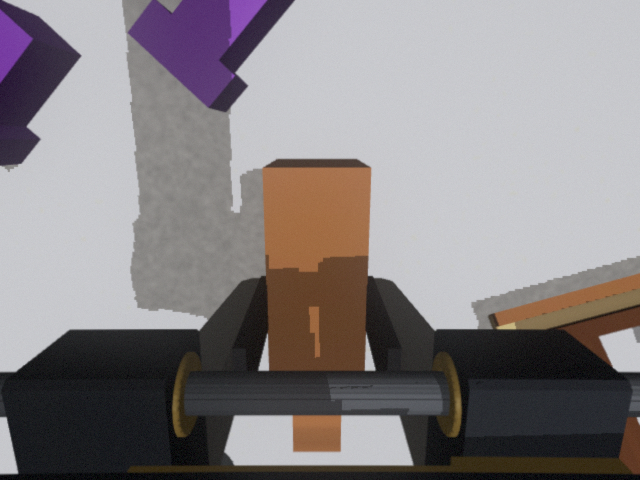

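Run:
```python
from h import *
k='key';mx=.0060;uy=.0262; R=tool_from_block(RN,1)
env.goto_joints([0.86,0.15,-1.17,2.2,0.39,0.38,1.24]); v,F,s=inn(k,mx,uy); print(s['t'],np.round(v,4))
try:
    p=tcp_goal(k,mx,uy,.075); env.movel(p,R,.12); v,F,s=inn(k,mx,uy); print('abv',s['t'],np.round(v,4),np.round(F,1),np.round(s['joint_positions'],3))
    p=tcp_goal(k,mx,uy,.030); env.movel(p,R,.1); print(settle(p,2)); v,F,s=inn(k,mx,uy); print('pre',s['t'],np.round(v,4),np.round(F,1),np.round(s['joint_positions'],3),np.round(s['tcp_rot'].T@R,4).tolist())
except env.PlanningError as e: print('ERR',e)
shot('wrist','pre_k')
```

```text
25.4083 [ 0.0113 -0.0057  0.1226]
abv 25.975 [0.0002 0.0004 0.0749] [-1.  -0.2 -0.8] [ 0.556  0.238 -0.9    2.229  0.68   0.293  0.966]
[ 0.00010591 -0.00027508  0.00041407]
pre 27.075 [-0.0002  0.0003  0.0297] [-1.2  0.2 -1. ] [ 0.303  0.31  -0.648  2.225  0.937  0.223  0.706] [[1.0, -0.0003, -0.0001], [0.0003, 1.0, -0.0001], [0.0001, 0.0001, 1.0]]
```

View pics/pre_k.png

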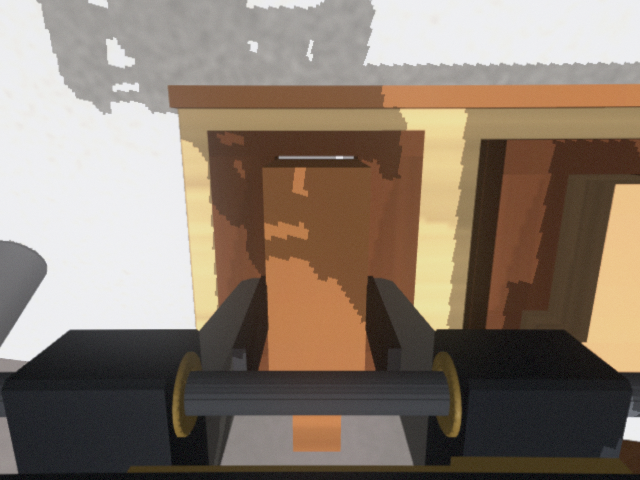

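Aligned likewise (pocket end at row ~157, columns 277–356). Descending.

Run:
```python
from h import *
k='key';mx=.0060;uy=.0262; ref=np.array([-1,0,-1.2])
try:
    v,F=descend(k,mx,uy,[.026,.023,.020,.017,.014,.011,.009],lim=12,lat=9,ref=ref)
    if F[2]<12 and v[2]<.0095: descend(k,mx,uy,[.007,.005,.003,.0015,0,-.001,-.002,-.003,-.004],lim=22,lat=30,dy=-.0005,ref=ref)
except env.PlanningError as e: print('ERR',e)
print(np.round(st()['joint_positions'],3))
```

```text
h 0.0260 t 27.39 pos [-0.17  0.08 25.79] F [ 1.2  0.5 -1. ]
h 0.0230 t 27.64 pos [-0.14  0.11 22.87] F [-0.1  0.3  0.3]
h 0.0200 t 27.89 pos [-0.11  0.08 19.96] F [0.4 0.7 0.4]
h 0.0170 t 28.14 pos [-0.13  0.05 16.96] F [-0.3 -0.6  0.1]
h 0.0140 t 28.39 pos [-0.06 -0.08 13.98] F [ 0.4 -0.1 -0.3]
h 0.0110 t 28.64 pos [-0.02 -0.83 10.98] F [ 0.4 -2.3  0.5]
h 0.0090 t 28.89 pos [ 0.07 -0.75  9.  ] F [ 1.6 -4.2  0.1]
h 0.0070 t 29.14 pos [ 0.08 -0.82  6.92] F [ 1.8 -3.5 -0. ]
h 0.0050 t 29.39 pos [-0.02 -0.74  4.89] F [ 1.4 -4.2  1.6]
h 0.0030 t 29.64 pos [-0.04 -0.64  2.82] F [ 1.  -3.9  0.2]
h 0.0015 t 29.89 pos [-0.11 -0.54  1.36] F [ 1.  -4.6 -1.7]
h 0.0000 t 30.14 pos [-0.12 -0.51 -0.11] F [ 1.2 -4.3  0. ]
h -0.0010 t 30.39 pos [-0.07 -0.51 -0.63] F [-1.1 -3.9  8.8]
h -0.0020 t 30.64 pos [ 0.   -0.58 -0.69] F [-2.8 -4.7 26.4]
STOP
 t=30.64 p [0.5846 0.1311 0.1042] F [-13.9  -8.9  19.9] w 0.0415
[ 0.17   0.363 -0.508  2.215  1.151  0.18   0.493]
```

Run:
```python
from h import *
k='key';mx=.0060;uy=.0262
effector.release(); st('open')
env.movel(tcp_goal(k,mx,uy,.08),None,.15)
env.movel(tcp_goal(k,mx,uy,.125),None,.15); env.pause(.3); st('up')
S=shot('wrist','after_k'); check_top(S,'key'); check_top(S,'t')
S2=shot('scene','end_scene')
for n in ['glue_bottle','glue_pot','brush']: print(n,[np.round(r['at'],3).tolist() for r in tip_of('scene',n)[:1]])
```

```text
open t=31.50 p [0.5852 0.1314 0.103 ] F [ 0.4 -0.1 -0.6] w 0.0918
up t=33.05 p [0.524  0.1146 0.2127] F [-0.3  0.1 -0.8] w 0.0918
key slopes [-0.0001 -0.0038] top z 0.0601 mid z 0.0301 x,y,psi,grow [ 0.     -0.0012  0.0014 -0.0004] rms mm 0.35
t slopes [-0.0001 -0.0006] top z 0.0601 mid z 0.0301 x,y,psi,grow [-0.0005 -0.002   0.0008 -0.0001] rms mm 0.82
glue_bottle []
glue_pot [[0.739, -0.26, -0.001]]
brush [[0.42, 0.449, 0.002]]
```

View pics/after_k.png

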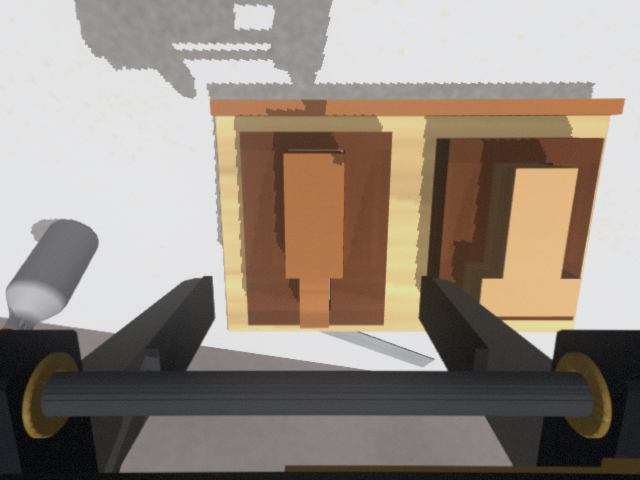

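View pics/end_scene.png

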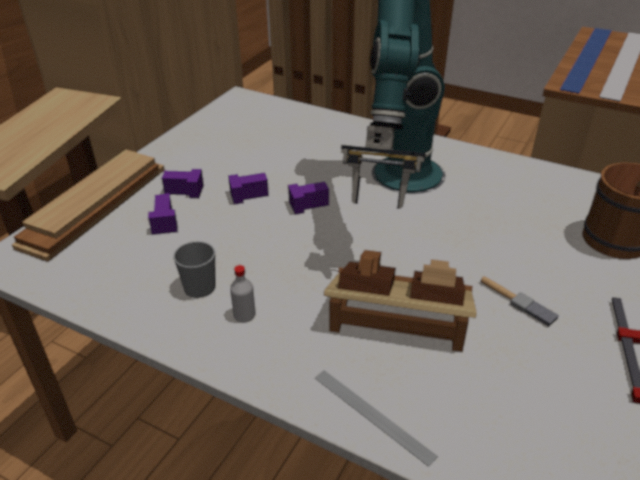

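Both blocks are home, the bottle stands upright at (242,295) as at the start, the pot (196,270) and brush (520,300) are unmoved, and the gripper is clear. Handing in.

```bash
python3 -c "
from station import workorder,env
print(workorder.finish_job(), env.sense()['t'])"
```

```text
the job is handed in; nothing more can be done
the job is handed in; nothing more can be done
```

Both blocks are in the nests of their own shape, pressed past the spring cheeks to the floor and let go. I handed the job in shortly after 33 s on the robot's clock, of the 72 s allowed.

I picked the pale beech T, not any of the four purple look-alikes, and the brown tongued block. Each was lowered in guarded steps until it met the floor hard, at about 24 N for the T and 26 N for the tongued block.

Last wrist-camera checks, in each nest's own frame:

| Block | x (mm) | y (mm) | Middle z (mm) | Tilt (rad) | Turn (rad) |
|---|---|---|---|---|---|
| T | 0.0 | −1.6 | 30.0 | under 0.001 | under 0.001 |
| Tongued | 0.0 | −1.2 | 30.1 | about 0.004 | 0.001 |

- **T block, second look:** an oblique view from over the other nest gave x −0.5, y −2.0 and z 30.1 mm. That differs slightly from the table but is still within tolerance; the fit was also poorer (0.8 mm residual against 0.3).
- **Cheek force:** I saw less push from the cheeks than the 10 to 20 N stated, about 1 to 2 N along the pocket and 4 N sideways. The measured depths still put both blocks on the floor.
- **Glue things:** the detector found the pot and the brush within about 2 mm of their starting places. It missed the bottle in the last scene picture; by eye the bottle stands upright at the same pixels as at the start.

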